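Transfer a row of microscope objectives to the storage rack in order

TASK

Move the four microscope objectives from the rubber pads of the white tray into the seats of the aluminium storage rack, one in each seat, keeping the order of the row: the one that stands leftmost on the tray at the start (the robot's left) goes in the seat next to the rack's index post, the next one beside it, and so on to the rightmost in the seat farthest from the post. Each must end standing nose up and flat on the floor of its seat, released; never tip one over.

Things in the scene. Friction and masses are not known exactly. Their poses are not given: they have to be found in the camera images.
- wide_center (a point): Centre, half-way up and on the axis, of the widest and lowest of the four loose steel microscope objectives: a round barrel 46 mm across and straight from its foot to 42 mm up, then a cone to a narrower nose; 52 mm tall in all, so its foot is 26 mm below this point. It stands nose up (z axis up); being round, its yaw means nothing. Start: standing on pad_wide. Take it by the barrel from above, fingers fore and aft of the row, at this point or up to 4 mm above it.
- medium_center (a point): Centre, half-way up and on the axis, of the second widest of the four loose steel microscope objectives: a round barrel 38 mm across and straight from its foot to 44 mm up, then a cone to a narrower nose; 58 mm tall in all, so its foot is 29 mm below this point. It stands nose up (z axis up); being round, its yaw means nothing. Start: standing on pad_medium. Take it by the barrel from above, fingers fore and aft of the row, at this point or up to 4 mm above it.
- narrow_center (a point): Centre, half-way up and on the axis, of the third widest of the four loose steel microscope objectives: a round barrel 31 mm across and straight from its foot to 50 mm up, then a cone to a narrower nose; 64 mm tall in all, so its foot is 32 mm below this point. It stands nose up (z axis up); being round, its yaw means nothing. Start: standing on pad_narrow. Take it by the barrel from above, fingers fore and aft of the row, at this point or up to 4 mm above it.
- slim_center (a point): Centre, half-way up and on the axis, of the thinnest and tallest of the four loose steel microscope objectives: a round barrel 24 mm across and straight from its foot to 56 mm up, then a cone to a narrower nose; 70 mm tall in all, so its foot is 35 mm below this point. It stands nose up (z axis up); being round, its yaw means nothing. Start: standing on pad_slim. Take it by the barrel from above, fingers fore and aft of the row, at this point or up to 4 mm above it.
- pad_wide: Fixed black rubber pad, a disc 62 mm across and 5 mm thick, on which the widest and lowest objective stands at the start. Origin: centre of its underside. The four pads are fixed 72 mm apart in a straight row on the white plastic transfer tray (10 mm thick, 76 mm wide, 344 mm long); y axis along the row towards the left end (the robot's left, world +y, within 0.2 rad); x axis across the row. The order of pads differs at each start.
- pad_medium: Fixed black rubber pad, a disc 54 mm across and 5 mm thick, on which the second widest objective stands at the start. Origin: centre of its underside. The four pads are fixed 72 mm apart in a straight row on the white plastic transfer tray (10 mm thick, 76 mm wide, 344 mm long); y axis along the row towards the left end (the robot's left, world +y, within 0.2 rad); x axis across the row. The order of pads differs at each start.
- pad_narrow: Fixed black rubber pad, a disc 47 mm across and 5 mm thick, on which the third widest objective stands at the start. Origin: centre of its underside. The four pads are fixed 72 mm apart in a straight row on the white plastic transfer tray (10 mm thick, 76 mm wide, 344 mm long); y axis along the row towards the left end (the robot's left, world +y, within 0.2 rad); x axis across the row. The order of pads differs at each start.
- pad_slim: Fixed black rubber pad, a disc 40 mm across and 5 mm thick, on which the thinnest and tallest objective stands at the start. Origin: centre of its underside. The four pads are fixed 72 mm apart in a straight row on the white plastic transfer tray (10 mm thick, 76 mm wide, 344 mm long); y axis along the row towards the left end (the robot's left, world +y, within 0.2 rad); x axis across the row. The order of pads differs at each start.
- rack: Aluminium storage rack, fixed, 80 mm (x) by 350 mm (y) by 16 mm high, origin at the centre of its underside, y axis along its length (within 0.2 rad of world y). Four round seats in its top, recesses 58 mm across and 4 mm deep, at y = -108, -36, +36 and +108 mm on its centre line; their floors are 12 mm above the origin. The rack may be nearer to or farther from the robot than the tray, its row about 200 mm from the tray's.
- post: Index post, fixed on top of the rack at one end: a thin steel rod with a dark square 24 mm steel plate on top, 45 mm high, origin at its foot, on the rack's centre line 158 mm from the rack's centre, so 50 mm beyond the end seat. Which end of the rack (+y or -y) differs at each start; the other end has only a low dark screw head.
There are look-alikes about, which are no part of the job. Leave any purple look-alike of the part that bears slim_center alone.

How it is judged:
By the outcome, as a careful person would: the job done as asked, in the order asked, and still so for the second after the job is handed in, with the robot touching nothing.
It also fails if it takes over 83 s, if anything falls off the work surface, if the arm or the gripper's body presses on something with over 40 N, if the wrist force passes 120 N, or if a joint passes its speed limit or range.

ROBOT

A 6-joint arm with a two-finger parallel gripper is mounted at the origin on the work surface. World frame = base frame: x ahead of the robot, y to its left, z up, the work surface at z = 0. Lengths are in m, angles in rad, forces in N, time in s.
With the tool pointing down it reaches from about 0.35 to 0.85 m from the base axis. Payload 8.1 kg.
Tool frame: the origin (TCP) lies midway between the tips of the shut fingers; the grasp point (between the pads) lies manip.grip_depth behind it (manip.grip_depth is the distance from the TCP to the grasp point, in m); z points along the fingers, y is the line along which they close (so a half turn about z gives the same grasp; the last joint's range is limited). The gripper opens to 85 mm and grips with 20 to 120 N. Pads are 22 mm wide; open, the fingers measure 114 mm over their backs; the gripper's body (76 mm by 85 mm) begins 54 mm behind the grasp point. The pads swing forward as they close: fully open they stand 13 mm farther back than shut.
Start: joints at [-1.379, 0.13, 1.488, -0, 1.523, -0.085], TCP at [0.164, -0.577, 0.231] pointing down, gripper open.
Joint ranges: [-2.96, 2.96], [-0.89, 2.26], [0.02, 2.5], [-1.34, 4.48], [0, 2.73], [-2.66, 2.66]. Speed limits (rad/s): [2.39, 2.39, 2.79, 3.14, 3.14, 3.14].

INTERFACE

Orientations are given as a unit quaternion [x, y, z, w].
In Python, from rig import monitor, camera, camera_model, job, manip gives the robot as it stands.
- The arm moves only by the shell command python3 -m inch 'ROWS'. ROWS is JSON, a list of rows, each an object with "slide": the shift along the tool's x, y, z in cm, a list of three; "twist": the turn, a rotation vector about the tool's x, y, z in rad, a list of three; "fingers": the opening, from 0 (shut) to 1 (fully open). A call has 1 to 10 rows; each row is the pose to reach, as a shift and turn from the pose commanded when the call began, along the tool's axes at that moment; what a row does not reach only later rows make up. A row lasts 1/10 s, in which the tool goes at most 50 mm and 8.59 degrees, less where a joint would pass 70% of its speed; a pose out of reach is approached as far as the arm can. A call with a gripper value outside its range is refused whole. The fingers move at their own pace and stop on an object; the grip force is fixed at half the most. Time passes only in rows, so rows that repeat a pose let the fingers close. It gives the time, the measured TCP pose, the force, the opening and the grip force at its end, in the units of the state.
- monitor.observe(): the state, without advancing time (a new reading comes with each control period).
- camera(name): name is "scene" or "top"; returns the picture (480x640x3 uint8, blue, green, red); there is no depth.
- camera_model(name): a dict with "K" (3x3 intrinsics, pixels), "rvec" (rotation vector, rad) and "tvec" (3), from world to camera coordinates, as OpenCV has them. Camera axes: x right, y down, z forward; pixel columns grow to the right and rows downward; lengths in m; the calibration is good to about 2 mm. A picture is of the moment at which its call begins. camera_model takes no time and is no camera call.
- job.close_job(): hands the job in; it is judged then, once.
The state is a dict: "clock": time; "joints": joint angles; "joint_velocities": joint speeds; "tau": joint torques, N m; "position": TCP position; "eef_rot": TCP orientation; "ft_force": force on the tool from outside, world axes, zero at the start; "moment": the same for the moment, N m; "gripper_width": finger opening in m; "grasp_force": force on a finger pad.
Only numpy, scipy, OpenCV 4.12 (cv2) and the standard library are available. Lean on these libraries where they do the work, as an engineer would, in place of code of your own. Each camera call takes 0.05 s, during which the arm holds its last target. There are 200 camera calls.

## Working session

There is one attempt and no reset: what is moved stays moved. The work goes in short steps, Python scripts to look and compute and a shell command to move; the robot and the scene stay as the last step left them, time stands still between calls to the robot, and variables do not carry over. Pictures are saved under pics/ and viewed, at most 14 in all, crops included, and the job is handed in when it is done.

```bash
mkdir -p pics; ls
python3 - <<'E'
from rig import monitor,camera,camera_model,manip
import cv2
for n in("scene","top"):
    cv2.imwrite(f"pics/{n}0.png",camera(n)); m=camera_model(n); print(n,m)
s=monitor.observe(); print(s["position"],s["eef_rot"],s["clock"],manip.grip_depth,s["gripper_width"])
E
```

```text
pics
scene {'K': array([[585.95912094,   0.        , 320.66677074],
       [  0.        , 585.95912094, 238.68059406],
       [  0.        ,   0.        ,   1.        ]]), 'rvec': array([ 1.89025509,  1.25339979, -0.66266033]), 'tvec': array([-0.20001274, -0.21472076,  1.30628083])}
top {'K': array([[566.49056595,   0.        , 315.24535924],
       [  0.        , 566.49056595, 231.93029749],
       [  0.        ,   0.        ,   1.        ]]), 'rvec': array([ 2.15434748, -2.13567496,  0.17660291]), 'tvec': array([-0.01007234,  0.54477944,  0.731397  ])}
[ 0.1638851  -0.57668015  0.23036502] [ 9.90438485e-01  1.37952675e-01 -5.12794849e-05 -8.14685533e-04] 0.1 0.0187 0.0853928886553386
```

View pics/scene0.png

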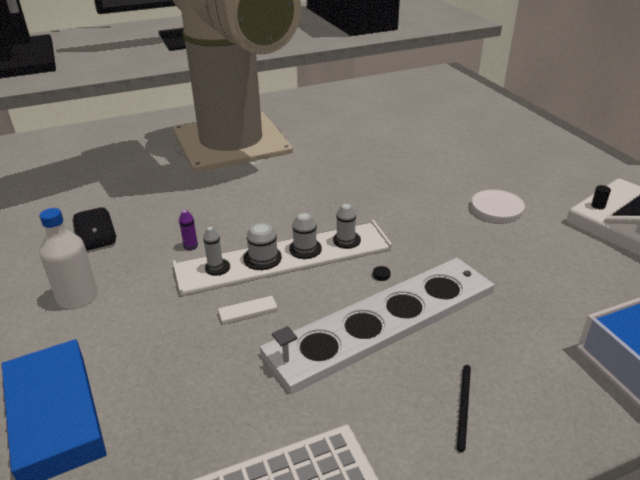

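View pics/top0.png

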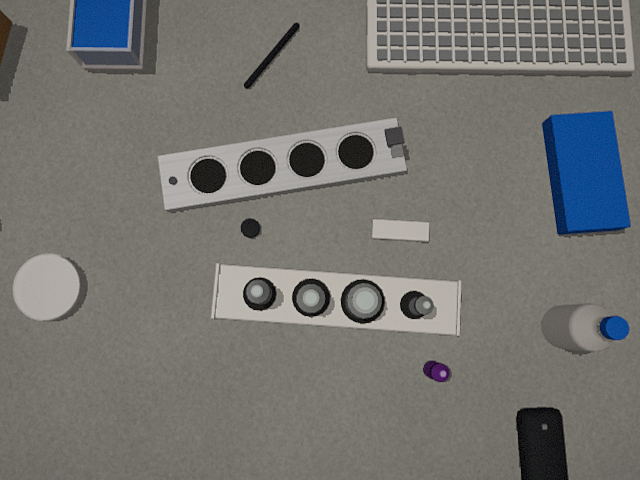

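The top view shows the tray row at (260,292), (311,297), (363,301), (413,304), where the last is the slim one. The rack seats are at (208,175), (257,167), (307,160), (356,152), and the post is at (395,137), next to the last seat. Purple look-alike at (437,371).

```bash
cat > h.py <<'E'
import numpy as np,cv2
from rig import camera_model,monitor,manip
from scipy.optimize import least_squares
from scipy.spatial.transform import Rotation as R
def ray(n,uv,z):
    m=camera_model(n); r,_=cv2.Rodrigues(m["rvec"]); c=-r.T@m["tvec"].ravel()
    p=np.atleast_2d(uv).astype(float); d=np.c_[p,np.ones(len(p))]@np.linalg.inv(m["K"]).T@r
    return (c+d*((z-c[2])/d[:,2])[:,None])[:,:2]
def circ(p,r):
    f=lambda q:np.hypot(*(p-q[:2]).T)-r
    s=least_squares(f,np.median(p,0),loss="soft_l1",f_scale=.001); return s.x,np.median(abs(s.fun))
def dark(im,uv,thr,win=36):
    g=cv2.cvtColor(im,cv2.COLOR_BGR2GRAY); m=(g<thr).astype(np.uint8); u,v=map(int,uv)
    w=np.zeros_like(m); w[v-win:v+win,u-win:u+win]=1
    cs,_=cv2.findContours(m*w,cv2.RETR_EXTERNAL,cv2.CHAIN_APPROX_NONE)
    return max(cs,key=cv2.contourArea)[:,0]
E
python3 - <<'E'
from h import *
im=cv2.imread("pics/top0.png")
m=camera_model("top"); r,_=cv2.Rodrigues(m["rvec"]); print("cam",-r.T@m["tvec"].ravel())
S=[]
for uv in [(356,152),(307,160),(257,167),(208,175)]:
    c=dark(im,uv,70,27); p=ray("top",c,.012); (x,y),rad=cv2.minEnclosingCircle((p*1000).astype(np.float32)); mn=p.mean(0)
    q,e=circ(p,rad/1000-.0007); S.append(q); print("seat",q,rad,e)
T=[]
for uv,rp in [((260,292),.0235),((311,297),.027),((363,301),.031),((410,304),.020)]:
    c=dark(im,uv,60,26); p=ray("top",c,.015); q,e=circ(p,rp); T.append(q); print("pad",q,e)
for A in (S,T):
    A=np.array(A); print(np.linalg.norm(np.diff(A,axis=0),axis=1))
    t=A-A.mean(0); u,s,v=np.linalg.svd(t); d=v[0]*np.sign(v[0][1]); print("dir",d,"yaw",np.arctan2(-d[0],d[1]),"centre",A.mean(0),"ideal",[(A.mean(0)+k*.072*np.sign(t[0]@d)*d).round(4).tolist() for k in(1.5,.5,-.5,-1.5)])
# scene check: seats
ims=cv2.imread("pics/scene0.png")
for uv in [(319,346),(363,325),(404,305),(442,288)]:
    c=dark(ims,uv,60,24); (e,a,_)=cv2.fitEllipse(c); print("scene seat",ray("scene",e,.012))
E
```

```text
cam [0.42538004 0.00135322 0.80676988]
seat [ 0.66844513 -0.06296342] 25.330129623413086 0.00036180693146628876
seat [0.65588832 0.00797421] 25.298662185668945 0.0003937815628204059
seat [0.64318229 0.07889512] 25.332834243774414 0.0003238931342530154
seat [0.63056294 0.1496749 ] 25.362611770629883 0.00030262426793525
pad [0.46154419 0.07168431] 0.0014960468858414705
pad [ 4.57310145e-01 -3.03802247e-05] 0.0016578731044316862
pad [ 0.45294642 -0.0717838 ] 0.0016298010510345361
pad [ 0.44830319 -0.14447681] 0.0015517949737811065
[0.07204041 0.07205011 0.07189593]
dir [-0.17548743  0.98448167] yaw 0.17640085499297398 centre [0.64951967 0.0433952 ] ideal [[0.6685, -0.0629], [0.6558, 0.008], [0.6432, 0.0788], [0.6306, 0.1497]]
[0.07183957 0.07188599 0.07284115]
dir [0.06110059 0.99813161] yaw -0.06113867065831968 centre [ 0.45502599 -0.03615167] ideal [[0.4616, 0.0716], [0.4572, -0.0002], [0.4528, -0.0721], [0.4484, -0.1439]]
scene seat [[ 0.66638879 -0.0627844 ]]
scene seat [[0.65354553 0.00829026]]
scene seat [[0.64066475 0.07967697]]
scene seat [[0.62767439 0.15090273]]
```

```bash
cat > go.py <<'E'
import sys
from h import *
# usage: go.py x y z yaw -> slide(cm) and twist from the measured pose
s=monitor.observe(); x,y,z,a=map(float,sys.argv[1:5])
r=R.from_quat(s["eef_rot"]); X=np.array([np.cos(a),np.sin(a),0]); Z=np.array([0,0,-1.])
t=R.from_matrix(np.c_[X,np.cross(Z,X),Z])
print("slide",(r.inv().apply(np.array([x,y,z])-s["position"])*100).round(2),"twist",(r.inv()*t).as_rotvec().round(3))
print(s["clock"],np.round(s["position"],4),s["gripper_width"],s["grasp_force"],np.round(s["ft_force"],1))
E
python3 go.py .4616 .0716 .23 1.510
```

```text
slide [ 46.35 -54.22   0.13] twist [-1.000e-03 -1.000e-03 -1.233e+00]
0.1 [ 0.1639 -0.5767  0.2304] 0.0853928886553386 0.0 [ 0.1  0.9 -0.1]
```

```bash
P='{"slide":[46.4,-54.2,0],"twist":[0,0,-1.233],"fingers":1}'
python3 -m inch '[{"slide":[46.4,-54.2,0],"twist":[0,0,-1.233],"fingers":1},{"slide":[46.4,-54.2,0],"twist":[0,0,-1.233],"fingers":1},{"slide":[46.4,-54.2,0],"twist":[0,0,-1.233],"fingers":1},{"slide":[46.4,-54.2,0],"twist":[0,0,-1.233],"fingers":1},{"slide":[46.4,-54.2,0],"twist":[0,0,-1.233],"fingers":1},{"slide":[46.4,-54.2,0],"twist":[0,0,-1.233],"fingers":1},{"slide":[46.4,-54.2,0],"twist":[0,0,-1.233],"fingers":1},{"slide":[46.4,-54.2,0],"twist":[0,0,-1.233],"fingers":1},{"slide":[46.4,-54.2,0],"twist":[0,0,-1.233],"fingers":1},{"slide":[46.4,-54.2,0],"twist":[0,0,-1.233],"fingers":1}]'; python3 go.py .4616 .0716 .12 1.510
```

```text
clock: 1.1
position: [0.3732, -0.121, 0.2312]
eef_rot: [0.728, 0.686, 0.0, 0.0]
ft_force: [1.1, -1.0, -0.3]
gripper_width: 0.085
grasp_force: 0.0
slide [19.75  7.67 11.12] twist [0.    0.    0.001]
1.1 [ 0.3732 -0.121   0.2312] 0.0849639166356357 0.0 [ 1.1 -1.  -0.3]
```

```bash
python3 -m inch '[{"slide":[19.7,7.7,0],"twist":[0,0,0],"fingers":1},{"slide":[19.7,7.7,0],"twist":[0,0,0],"fingers":1},{"slide":[19.7,7.7,0],"twist":[0,0,0],"fingers":1},{"slide":[19.7,7.7,0],"twist":[0,0,0],"fingers":1},{"slide":[19.7,7.7,9],"twist":[0,0,0],"fingers":1},{"slide":[19.7,7.7,9],"twist":[0,0,0],"fingers":1},{"slide":[19.7,7.7,9],"twist":[0,0,0],"fingers":1},{"slide":[19.7,7.7,9],"twist":[0,0,0],"fingers":1},{"slide":[19.7,7.7,9],"twist":[0,0,0],"fingers":1}]'; python3 go.py .4616 .0716 .0273 1.510
python3 -c "
from rig import camera;import cv2;cv2.imwrite('pics/s1.png',camera('scene')[130:370,130:450].repeat(2,0).repeat(2,1))"
```

```text
clock: 2.0
position: [0.4633, 0.0686, 0.1439]
eef_rot: [0.729, 0.685, 0.001, 0.001]
ft_force: [-0.3, 0.5, 0.5]
gripper_width: 0.0856
grasp_force: 0.0
slide [ 0.29 -0.23 11.66] twist [ 0.003 -0.    -0.001]
2.0 [0.4633 0.0686 0.1439] 0.0855567239803902 0.0 [-0.3  0.5  0.5]
```

View pics/s1.png

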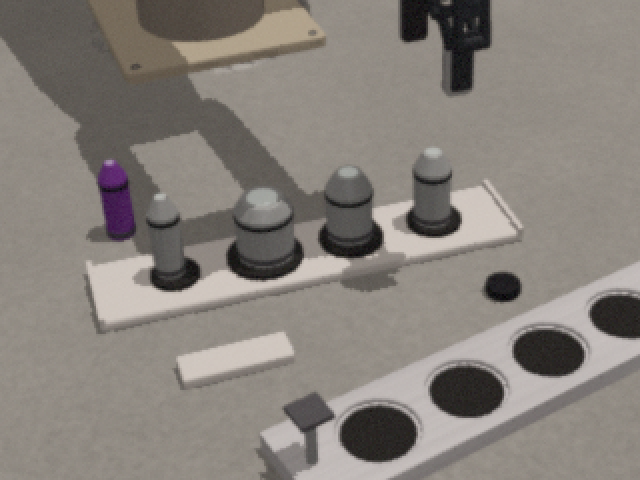

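The scene picture confirms the order from the robot's left: narrow, medium, wide, slim. The open gripper is above the narrow one. Descending.

```bash
python3 -m inch '[{"slide":[0,0,3],"twist":[0,0,0],"fingers":1},{"slide":[0,0,3],"twist":[0,0,0],"fingers":1},{"slide":[0,0,3],"twist":[0,0,0],"fingers":1}]'; python3 go.py .4616 .0716 .0273 1.510
```

```text
clock: 2.35
position: [0.4622, 0.0686, 0.1126]
eef_rot: [0.729, 0.685, 0.0, 0.0]
ft_force: [-0.2, 0.6, 0.2]
gripper_width: 0.0854
grasp_force: 0.0
slide [ 0.29 -0.08  8.53] twist [ 0.001 -0.    -0.001]
2.35 [0.4622 0.0686 0.1126] 0.085394256440815 0.0 [-0.2  0.6  0.2]
```

```bash
python3 -m inch '[{"slide":[0.3,-0.1,2.5],"twist":[0,0,0],"fingers":1},{"slide":[0.3,-0.1,5],"twist":[0,0,0],"fingers":1},{"slide":[0.3,-0.1,7],"twist":[0,0,0],"fingers":1},{"slide":[0.3,-0.1,8.5],"twist":[0,0,0],"fingers":1},{"slide":[0.3,-0.1,8.5],"twist":[0,0,0],"fingers":1},{"slide":[0.3,-0.1,8.5],"twist":[0,0,0],"fingers":1}]'
python3 -m inch '[{"slide":[0,0,0],"twist":[0,0,0],"fingers":0.2},{"slide":[0,0,0],"twist":[0,0,0],"fingers":0.1},{"slide":[0,0,0],"twist":[0,0,0],"fingers":0},{"slide":[0,0,0],"twist":[0,0,0],"fingers":0},{"slide":[0,0,0],"twist":[0,0,0],"fingers":0},{"slide":[0,0,0],"twist":[0,0,0],"fingers":0},{"slide":[0,0,0],"twist":[0,0,0],"fingers":0},{"slide":[0,0,0],"twist":[0,0,0],"fingers":0}]';python3 go.py .6685 -.0629 .13 1.747
```

```text
clock: 2.95
position: [0.4621, 0.072, 0.0279]
eef_rot: [0.728, 0.685, 0.001, 0.001]
ft_force: [0.3, 0.3, -0.2]
gripper_width: 0.0854
grasp_force: 0.0
clock: 3.75
position: [0.4615, 0.0721, 0.027]
eef_rot: [0.728, 0.685, 0.0, 0.0]
ft_force: [-1.8, -0.4, 6.3]
gripper_width: 0.0297
grasp_force: 59.2
slide [-12.21  21.49 -10.28] twist [ 0.001  0.    -0.237]
3.75 [0.4615 0.0721 0.027 ] 0.029705276810580997 59.21166277024895 [-1.8 -0.4  6.3]
```

```bash
python3 -m inch '[{"slide":[0,0,-2],"twist":[0,0,0],"fingers":0},{"slide":[0,0,-5],"twist":[0,0,0],"fingers":0},{"slide":[0,0,-9],"twist":[0,0,0],"fingers":0},{"slide":[-1,2,-10.3],"twist":[0,0,-0.03],"fingers":0},{"slide":[-3.0,5.4,-10.3],"twist":[0,0,-0.06],"fingers":0},{"slide":[-5.5,9.7,-10.3],"twist":[0,0,-0.12],"fingers":0},{"slide":[-8,14,-10.3],"twist":[0,0,-0.16],"fingers":0},{"slide":[-10.4,18.3,-10.3],"twist":[0,0,-0.2],"fingers":0},{"slide":[-11.9,20.9,-10.3],"twist":[0,0,-0.237],"fingers":0},{"slide":[-12.2,21.5,-10.3],"twist":[0,0,-0.237],"fingers":0}]'
python3 -m inch '[{"slide":[0,0,0],"twist":[0,0,0],"fingers":0},{"slide":[0,0,0],"twist":[0,0,0],"fingers":0}]';python3 go.py .6685 -.0629 .0242 1.747
```

```text
clock: 4.75
position: [0.6698, -0.0653, 0.1282]
eef_rot: [0.643, 0.766, -0.0, 0.0]
ft_force: [-1.2, 0.4, -1.7]
gripper_width: 0.0298
grasp_force: 60.0
clock: 4.95
position: [0.6671, -0.0621, 0.1286]
eef_rot: [0.642, 0.766, -0.0, -0.001]
ft_force: [-0.7, -0.3, -1.4]
gripper_width: 0.0297
grasp_force: 60.0
slide [-0.12  0.14 10.44] twist [-0.002 -0.001 -0.   ]
4.95 [ 0.6671 -0.0621  0.1286] 0.029667069339742592 59.975755924824625 [-0.7 -0.3 -1.4]
```

```bash
python3 -m inch '[{"slide":[-0.1,0.1,3],"twist":[0,0,0],"fingers":0},{"slide":[-0.1,0.1,6],"twist":[0,0,0],"fingers":0},{"slide":[-0.1,0.1,8.5],"twist":[0,0,0],"fingers":0},{"slide":[-0.1,0.1,9.6],"twist":[0,0,0],"fingers":0},{"slide":[-0.1,0.1,10.1],"twist":[0,0,0],"fingers":0},{"slide":[-0.1,0.1,10.4],"twist":[0,0,0],"fingers":0},{"slide":[-0.1,0.1,10.4],"twist":[0,0,0],"fingers":0},{"slide":[-0.1,0.1,10.4],"twist":[0,0,0],"fingers":0}]';python3 go.py .6685 -.0629 .024 1.747
python3 -c "
from rig import camera;import cv2;cv2.imwrite('pics/s2.png',camera('scene')[230:390,240:500].repeat(3,0).repeat(3,1))"
```

```text
clock: 5.75
position: [0.6704, -0.0637, 0.027]
eef_rot: [0.642, 0.767, 0.001, 0.001]
ft_force: [0.4, 0.4, -1.7]
gripper_width: 0.0296
grasp_force: 60.0
slide [ 0.11 -0.17  0.29] twist [ 0.002  0.001 -0.   ]
5.75 [ 0.6704 -0.0637  0.027 ] 0.02964427605922906 60.00841475324705 [ 0.4  0.4 -1.7]
```

View pics/s2.png

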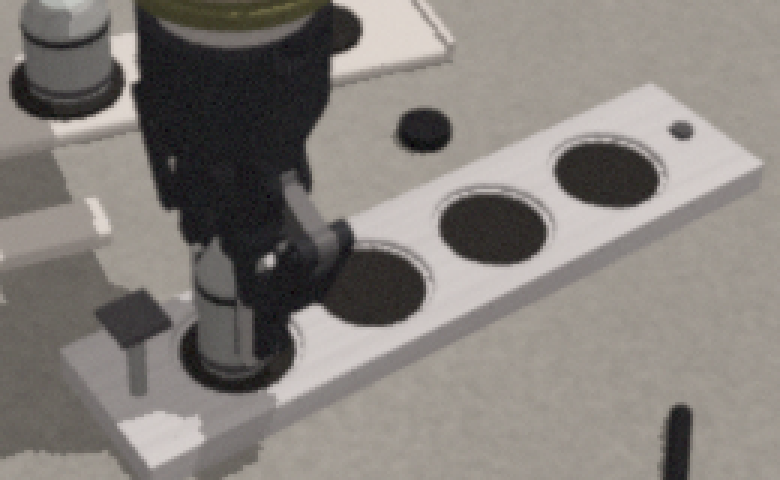

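The narrow objective hangs centred over the post-end seat (crop 235,350), not yet in contact.

```bash
python3 -m inch '[{"slide":[0,0,0.2],"twist":[0,0,0],"fingers":0},{"slide":[0,0,0.2],"twist":[0,0,0],"fingers":0},{"slide":[0,0,0.2],"twist":[0,0,0],"fingers":0}]'
```

```text
clock: 6.1
position: [0.6701, -0.0638, 0.0241]
eef_rot: [0.642, 0.767, 0.0, 0.001]
ft_force: [0.4, 0.8, 2.2]
gripper_width: 0.0292
grasp_force: 60.3
```

```bash
python3 -m inch '[{"slide":[0,0,0],"twist":[0,0,0],"fingers":0.5},{"slide":[0,0,0],"twist":[0,0,0],"fingers":0.7},{"slide":[0,0,0],"twist":[0,0,0],"fingers":1},{"slide":[0,0,0],"twist":[0,0,0],"fingers":1},{"slide":[0,0,0],"twist":[0,0,0],"fingers":1},{"slide":[0,0,-2],"twist":[0,0,0],"fingers":1},{"slide":[0,0,-5],"twist":[0,0,0],"fingers":1},{"slide":[0,0,-9],"twist":[0,0,0],"fingers":1},{"slide":[0,0,-10.5],"twist":[0,0,0],"fingers":1},{"slide":[0,0,-10.5],"twist":[0,0,0],"fingers":1}]'; python3 go.py .4572 -.0002 .12 1.51
```

```text
clock: 7.1
position: [0.6718, -0.064, 0.1325]
eef_rot: [0.642, 0.767, 0.002, 0.003]
ft_force: [-0.6, 0.6, 0.1]
gripper_width: 0.0853
grasp_force: 0.0
slide [ 10.04 -20.02   1.1 ] twist [0.007 0.002 0.237]
7.1 [ 0.6718 -0.064   0.1325] 0.08527462066782485 0.0 [-0.6  0.6  0.1]
```

```bash
python3 -m inch '[{"slide":[2,-4,0],"twist":[0,0,0.05],"fingers":1},{"slide":[4,-8,0],"twist":[0,0,0.12],"fingers":1},{"slide":[6,-12,0],"twist":[0,0,0.18],"fingers":1},{"slide":[8,-16,0],"twist":[0,0,0.237],"fingers":1},{"slide":[9.5,-19,1],"twist":[0,0,0.237],"fingers":1},{"slide":[10,-20,1.4],"twist":[0,0,0.237],"fingers":1},{"slide":[10,-20,1.4],"twist":[0,0,0.237],"fingers":1},{"slide":[10,-20,1.4],"twist":[0,0,0.237],"fingers":1}]'; python3 go.py .4572 -.0002 .0233 1.51
python3 -c "
from rig import camera;import cv2;cv2.imwrite('pics/s3.png',camera('scene')[180:390,150:500].repeat(2,0).repeat(2,1))"
```

```text
clock: 7.9
position: [0.4549, -0.0002, 0.1137]
eef_rot: [0.728, 0.685, -0.0, -0.0]
ft_force: [-0.6, 0.0, 0.1]
gripper_width: 0.0855
grasp_force: 0.0
slide [0.02 0.23 9.04] twist [-0.001  0.    -0.   ]
7.9 [ 4.549e-01 -2.000e-04  1.137e-01] 0.08545875582406141 0.0 [-0.6  0.   0.1]
```

View pics/s3.png

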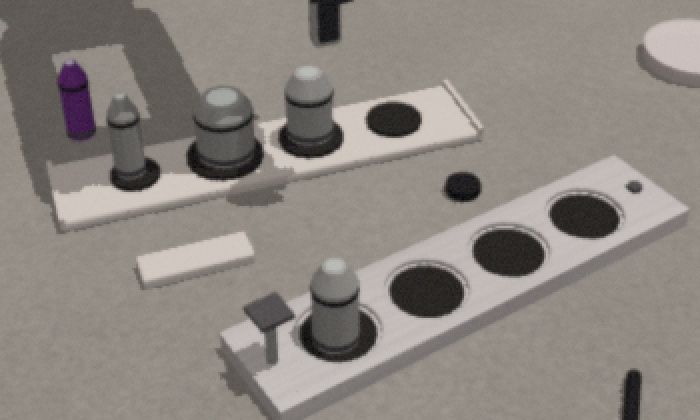

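The narrow objective stands upright in the seat by the post (crop 337,310). The medium one is under the gripper, so I'll take it next.

```bash
python3 -m inch '[{"slide":[0,0.15,2.5],"twist":[0,0,0],"fingers":1},{"slide":[0,0.15,5],"twist":[0,0,0],"fingers":1},{"slide":[0,0.15,7.5],"twist":[0,0,0],"fingers":1},{"slide":[0,0.15,9],"twist":[0,0,0],"fingers":1},{"slide":[0,0.15,9],"twist":[0,0,0],"fingers":1},{"slide":[0,0.15,9],"twist":[0,0,0],"fingers":1}]'
python3 go.py .4572 -.0002 .0233 1.51
```

```text
clock: 8.55
position: [0.4571, -0.0006, 0.0245]
eef_rot: [0.728, 0.685, -0.0, -0.0]
ft_force: [-0.4, 1.0, -0.4]
gripper_width: 0.0855
grasp_force: 0.0
slide [0.04 0.01 0.12] twist [-0.     0.    -0.001]
8.55 [ 0.4571 -0.0006  0.0245] 0.08554870454536614 0.0 [-0.4  1.  -0.4]
```

```bash
python3 -m inch '[{"slide":[0,0,0.1],"twist":[0,0,0],"fingers":0.3},{"slide":[0,0,0.1],"twist":[0,0,0],"fingers":0.2},{"slide":[0,0,0.1],"twist":[0,0,0],"fingers":0},{"slide":[0,0,0.1],"twist":[0,0,0],"fingers":0},{"slide":[0,0,0.1],"twist":[0,0,0],"fingers":0},{"slide":[0,0,0.1],"twist":[0,0,0],"fingers":0},{"slide":[0,0,0.1],"twist":[0,0,0],"fingers":0},{"slide":[0,0,0.1],"twist":[0,0,0],"fingers":0}]';python3 go.py .6558 .008 .13 1.747
```

```text
clock: 9.35
position: [0.4572, -0.0004, 0.0242]
eef_rot: [0.728, 0.685, 0.0, 0.001]
ft_force: [-2.2, 0.3, 5.3]
gripper_width: 0.0364
grasp_force: 60.7
slide [  2.04  19.79 -10.55] twist [ 0.001  0.    -0.237]
9.35 [ 4.572e-01 -4.000e-04  2.420e-02] 0.03640968613499895 60.721267344779335 [-2.2  0.3  5.3]
```

```bash
python3 -m inch '[{"slide":[0,0,-2],"twist":[0,0,0],"fingers":0},{"slide":[0,0,-5],"twist":[0,0,0],"fingers":0},{"slide":[0,0,-9],"twist":[0,0,0],"fingers":0},{"slide":[0.2,2,-10.5],"twist":[0,0,-0.03],"fingers":0},{"slide":[0.6,5.5,-10.5],"twist":[0,0,-0.07],"fingers":0},{"slide":[1,9.5,-10.5],"twist":[0,0,-0.12],"fingers":0},{"slide":[1.4,13.5,-10.5],"twist":[0,0,-0.17],"fingers":0},{"slide":[1.8,17.3,-10.5],"twist":[0,0,-0.22],"fingers":0},{"slide":[2,19.3,-10.5],"twist":[0,0,-0.237],"fingers":0},{"slide":[2,19.8,-10.5],"twist":[0,0,-0.237],"fingers":0}]'
python3 -m inch '[{"slide":[0,0,0],"twist":[0,0,0],"fingers":0},{"slide":[0,0,0],"twist":[0,0,0],"fingers":0}]';python3 go.py .6558 .008 .0212 1.747
```

```text
clock: 10.35
position: [0.6566, 0.0078, 0.1275]
eef_rot: [0.642, 0.767, -0.0, -0.0]
ft_force: [-0.5, -0.1, -1.3]
gripper_width: 0.0365
grasp_force: 60.7
clock: 10.55
position: [0.6541, 0.0076, 0.1278]
eef_rot: [0.642, 0.766, -0.0, -0.001]
ft_force: [-0.6, 0.0, -2.2]
gripper_width: 0.0364
grasp_force: 60.7
slide [1.000e-02 1.800e-01 1.066e+01] twist [-0.001 -0.    -0.001]
10.55 [0.6541 0.0076 0.1278] 0.036381692067068094 60.713040953851305 [-0.6  0.  -2.2]
```

```bash
python3 -m inch '[{"slide":[0,0.1,3],"twist":[0,0,0],"fingers":0},{"slide":[0,0.1,6],"twist":[0,0,0],"fingers":0},{"slide":[0,0.1,8.5],"twist":[0,0,0],"fingers":0},{"slide":[0,0.1,10],"twist":[0,0,0],"fingers":0},{"slide":[0,0.1,10.4],"twist":[0,0,0],"fingers":0},{"slide":[0,0.1,10.4],"twist":[0,0,0],"fingers":0},{"slide":[0,0.1,10.4],"twist":[0,0,0],"fingers":0}]';python3 go.py .6558 .008 .0212 1.747
```

```text
clock: 11.25
position: [0.6574, 0.0077, 0.0262]
eef_rot: [0.642, 0.767, 0.001, 0.001]
ft_force: [-0.4, -0.2, -1.7]
gripper_width: 0.0361
grasp_force: 60.8
slide [ 0.06 -0.15  0.5 ] twist [ 0.003  0.001 -0.   ]
11.25 [0.6574 0.0077 0.0262] 0.03607742999317995 60.77924951532623 [-0.4 -0.2 -1.7]
```

```bash
python3 -m inch '[{"slide":[0,-0.1,0.2],"twist":[0,0,0],"fingers":0},{"slide":[0,-0.1,0.3],"twist":[0,0,0],"fingers":0},{"slide":[0,-0.1,0.3],"twist":[0,0,0],"fingers":0}]';python3 go.py .6558 .008 .0212 1.747
```

```text
clock: 11.55
position: [0.6555, 0.0076, 0.0217]
eef_rot: [0.642, 0.766, 0.0, 0.0]
ft_force: [0.2, -0.9, -1.6]
gripper_width: 0.0363
grasp_force: 60.8
slide [0.04 0.04 0.05] twist [ 0.  0. -0.]
11.55 [0.6555 0.0076 0.0217] 0.03634922235465853 60.77897939365357 [ 0.2 -0.9 -1.6]
```

```bash
python3 -m inch '[{"slide":[0,0,0.07],"twist":[0,0,0],"fingers":0},{"slide":[0,0,0.07],"twist":[0,0,0],"fingers":0}]'
```

```text
clock: 11.75
position: [0.6555, 0.0076, 0.0213]
eef_rot: [0.642, 0.767, 0.0, 0.0]
ft_force: [-2.9, 0.8, 3.2]
gripper_width: 0.0364
grasp_force: 61.3
```

Contact felt, so I release and go to the wide one.

```bash
python3 -m inch '[{"slide":[0,0,0],"twist":[0,0,0],"fingers":0.6},{"slide":[0,0,0],"twist":[0,0,0],"fingers":0.8},{"slide":[0,0,0],"twist":[0,0,0],"fingers":1},{"slide":[0,0,0],"twist":[0,0,0],"fingers":1},{"slide":[0,0,0],"twist":[0,0,0],"fingers":1},{"slide":[0,0,-2],"twist":[0,0,0],"fingers":1},{"slide":[0,0,-5],"twist":[0,0,0],"fingers":1},{"slide":[0,0,-9],"twist":[0,0,0],"fingers":1},{"slide":[0,0,-10.5],"twist":[0,0,0],"fingers":1},{"slide":[0,0,-10.5],"twist":[0,0,0],"fingers":1}]'; python3 go.py .4528 -.0721 .115 1.51
```

```text
clock: 12.75
position: [0.6578, 0.0074, 0.1297]
eef_rot: [0.642, 0.767, 0.002, 0.003]
ft_force: [0.1, -0.3, -0.2]
gripper_width: 0.0854
grasp_force: 0.0
slide [ -4.24 -21.58   1.33] twist [0.007 0.001 0.237]
12.75 [0.6578 0.0074 0.1297] 0.08541079071071783 0.0 [ 0.1 -0.3 -0.2]
```

```bash
python3 -m inch '[{"slide":[-0.8,-4,0],"twist":[0,0,0.05],"fingers":1},{"slide":[-1.6,-8,0],"twist":[0,0,0.12],"fingers":1},{"slide":[-2.4,-12.5,0],"twist":[0,0,0.18],"fingers":1},{"slide":[-3.2,-17,0],"twist":[0,0,0.237],"fingers":1},{"slide":[-4,-20.4,1],"twist":[0,0,0.237],"fingers":1},{"slide":[-4.2,-21.5,1.5],"twist":[0,0,0.237],"fingers":1},{"slide":[-4.2,-21.5,1.5],"twist":[0,0,0.237],"fingers":1},{"slide":[-4.2,-21.5,1.5],"twist":[0,0,0.237],"fingers":1}]'; python3 go.py .4528 -.0721 .0193 1.51
python3 -c "
from rig import camera;import cv2;cv2.imwrite('pics/s4.png',camera('scene')[180:390,150:500].repeat(2,0).repeat(2,1))"
```

```text
clock: 13.55
position: [0.4509, -0.0712, 0.1099]
eef_rot: [0.729, 0.685, -0.0, -0.0]
ft_force: [0.2, -0.3, -0.2]
gripper_width: 0.0854
grasp_force: 0.0
slide [-0.08  0.21  9.06] twist [-0.001 -0.    -0.001]
13.55 [ 0.4509 -0.0712  0.1099] 0.08535559378038705 0.0 [ 0.2 -0.3 -0.2]
```

View pics/s4.png

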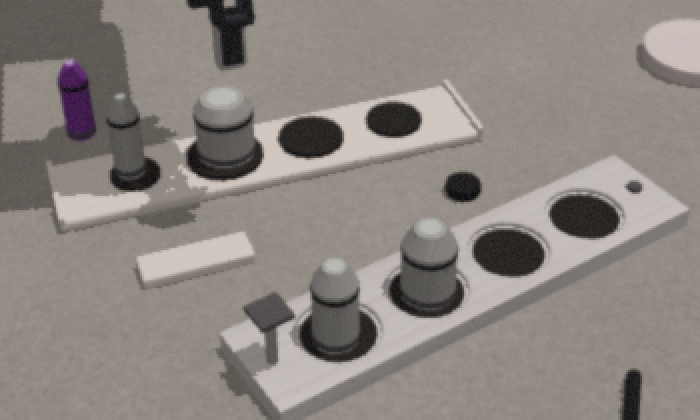

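The narrow and medium objectives stand in seats 1 and 2 (crop 337,310 and 428,270). The wide one is next.

```bash
python3 -m inch '[{"slide":[-0.1,0.15,2.5],"twist":[0,0,0],"fingers":1},{"slide":[-0.1,0.15,5],"twist":[0,0,0],"fingers":1},{"slide":[-0.1,0.15,7.5],"twist":[0,0,0],"fingers":1},{"slide":[-0.1,0.15,9],"twist":[0,0,0],"fingers":1},{"slide":[-0.1,0.15,9],"twist":[0,0,0],"fingers":1},{"slide":[-0.1,0.15,9],"twist":[0,0,0],"fingers":1}]'
python3 go.py .4528 -.0721 .0193 1.51
```

```text
clock: 14.2
position: [0.453, -0.0722, 0.0208]
eef_rot: [0.728, 0.685, -0.0, -0.0]
ft_force: [-0.5, 0.1, 0.4]
gripper_width: 0.0854
grasp_force: 0.0
slide [ 0.01 -0.02  0.15] twist [-0. -0.  0.]
14.2 [ 0.453  -0.0722  0.0208] 0.08537563080764754 0.0 [-0.5  0.1  0.4]
```

```bash
python3 -m inch '[{"slide":[0,0,0.1],"twist":[0,0,0],"fingers":0.5},{"slide":[0,0,0.1],"twist":[0,0,0],"fingers":0.3},{"slide":[0,0,0.1],"twist":[0,0,0],"fingers":0},{"slide":[0,0,0.1],"twist":[0,0,0],"fingers":0},{"slide":[0,0,0.1],"twist":[0,0,0],"fingers":0},{"slide":[0,0,0.1],"twist":[0,0,0],"fingers":0},{"slide":[0,0,0.1],"twist":[0,0,0],"fingers":0}]';python3 go.py .6432 .0788 .125 1.747
```

```text
clock: 14.9
position: [0.4533, -0.0727, 0.0207]
eef_rot: [0.728, 0.685, 0.0, 0.001]
ft_force: [-0.9, 0.5, 6.1]
gripper_width: 0.0447
grasp_force: 62.0
slide [ 16.28  18.05 -10.4 ] twist [ 0.002  0.001 -0.237]
14.9 [ 0.4533 -0.0727  0.0207] 0.04470267661070953 62.043143223381776 [-0.9  0.5  6.1]
```

```bash
python3 -m inch '[{"slide":[0,0,-2],"twist":[0,0,0],"fingers":0},{"slide":[0,0,-5],"twist":[0,0,0],"fingers":0},{"slide":[0,0,-9],"twist":[0,0,0],"fingers":0},{"slide":[1.5,1.7,-10.4],"twist":[0,0,-0.03],"fingers":0},{"slide":[4.3,4.8,-10.4],"twist":[0,0,-0.07],"fingers":0},{"slide":[7.4,8.2,-10.4],"twist":[0,0,-0.12],"fingers":0},{"slide":[10.5,11.7,-10.4],"twist":[0,0,-0.17],"fingers":0},{"slide":[13.6,15.2,-10.4],"twist":[0,0,-0.22],"fingers":0},{"slide":[15.8,17.5,-10.4],"twist":[0,0,-0.237],"fingers":0},{"slide":[16.3,18,-10.4],"twist":[0,0,-0.237],"fingers":0}]'
python3 -m inch '[{"slide":[0,0,0],"twist":[0,0,0],"fingers":0},{"slide":[0,0,0],"twist":[0,0,0],"fingers":0},{"slide":[0,0,0],"twist":[0,0,0],"fingers":0}]';python3 go.py .6432 .0788 .0177 1.747
```

```text
clock: 15.9
position: [0.6436, 0.0819, 0.1229]
eef_rot: [0.641, 0.767, 0.0, -0.0]
ft_force: [-1.0, -0.5, -1.9]
gripper_width: 0.0441
grasp_force: 62.4
clock: 16.2
position: [0.6411, 0.0782, 0.1235]
eef_rot: [0.643, 0.766, -0.0, -0.0]
ft_force: [-0.1, -0.1, -2.2]
gripper_width: 0.0447
grasp_force: 62.4
slide [ 0.02  0.22 10.58] twist [-0.001  0.    -0.001]
16.2 [0.6411 0.0782 0.1235] 0.04465756283131601 62.42887768537912 [-0.1 -0.1 -2.2]
```

```bash
python3 -m inch '[{"slide":[0,0.2,3],"twist":[0,0,0],"fingers":0},{"slide":[0,0.2,6],"twist":[0,0,0],"fingers":0},{"slide":[0,0.2,8.5],"twist":[0,0,0],"fingers":0},{"slide":[0,0.2,9.8],"twist":[0,0,0],"fingers":0},{"slide":[0,0.2,10.2],"twist":[0,0,0],"fingers":0},{"slide":[0,0.2,10.2],"twist":[0,0,0],"fingers":0},{"slide":[0,0.2,10.2],"twist":[0,0,0],"fingers":0},{"slide":[0,0.2,10.2],"twist":[0,0,0],"fingers":0},{"slide":[0,0.2,10.2],"twist":[0,0,0],"fingers":0}]';python3 go.py .6432 .0788 .0177 1.747
python3 -c "
from rig import camera;import cv2;cv2.imwrite('pics/s5.png',camera('scene')[210:390,240:500].repeat(3,0).repeat(3,1))"
```

```text
clock: 17.1
position: [0.6449, 0.0797, 0.023]
eef_rot: [0.642, 0.767, 0.001, 0.001]
ft_force: [-0.1, 0.3, -2.6]
gripper_width: 0.0446
grasp_force: 62.5
slide [-0.06 -0.18  0.53] twist [ 0.002  0.    -0.   ]
17.1 [0.6449 0.0797 0.023 ] 0.044562944001286846 62.51945370429894 [-0.1  0.3 -2.6]
```

View pics/s5.png

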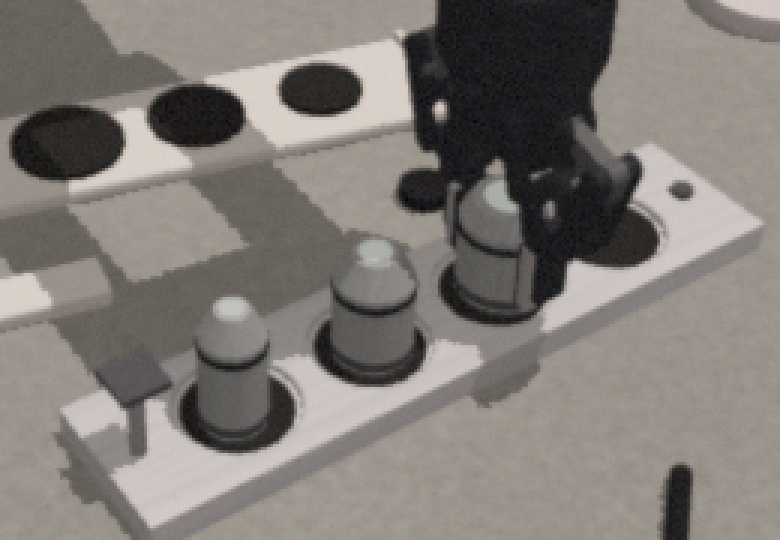

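The wide one is centred above seat 3 (crop 490,290). Lowering to contact.

```bash
python3 -m inch '[{"slide":[0,-0.1,0.2],"twist":[0,0,0],"fingers":0},{"slide":[0,-0.1,0.35],"twist":[0,0,0],"fingers":0},{"slide":[0,-0.1,0.35],"twist":[0,0,0],"fingers":0},{"slide":[0,-0.1,0.35],"twist":[0,0,0],"fingers":0}]';python3 go.py .6432 .0788 .0177 1.747
```

```text
clock: 17.55
position: [0.6428, 0.0794, 0.0179]
eef_rot: [0.642, 0.767, -0.0, -0.0]
ft_force: [-0.5, 0.6, -2.5]
gripper_width: 0.0444
grasp_force: 62.5
slide [-0.07  0.02  0.02] twist [-0. -0. -0.]
17.55 [0.6428 0.0794 0.0179] 0.044366625810688363 62.455467473046156 [-0.5  0.6 -2.5]
```

```bash
python3 -m inch '[{"slide":[0,0,0.05],"twist":[0,0,0],"fingers":0},{"slide":[0,0,0.05],"twist":[0,0,0],"fingers":0}]'
```

```text
clock: 17.75
position: [0.6429, 0.0794, 0.0178]
eef_rot: [0.642, 0.767, -0.0, -0.0]
ft_force: [-2.8, 0.2, 1.0]
gripper_width: 0.0445
grasp_force: 62.8
```

```bash
python3 -m inch '[{"slide":[0,0,0],"twist":[0,0,0],"fingers":0.7},{"slide":[0,0,0],"twist":[0,0,0],"fingers":0.8},{"slide":[0,0,0],"twist":[0,0,0],"fingers":1},{"slide":[0,0,0],"twist":[0,0,0],"fingers":1},{"slide":[0,0,0],"twist":[0,0,0],"fingers":1},{"slide":[0,0,-2],"twist":[0,0,0],"fingers":1},{"slide":[0,0,-5],"twist":[0,0,0],"fingers":1},{"slide":[0,0,-9],"twist":[0,0,0],"fingers":1},{"slide":[0,0,-11.2],"twist":[0,0,0],"fingers":1},{"slide":[0,0,-11.2],"twist":[0,0,0],"fingers":1}]'; python3 go.py .4484 -.1439 .13 1.51
```

```text
clock: 18.75
position: [0.6461, 0.0796, 0.1352]
eef_rot: [0.642, 0.767, 0.003, 0.003]
ft_force: [0.2, -0.4, 0.9]
gripper_width: 0.0857
grasp_force: 0.0
slide [-18.54 -23.38   0.34] twist [0.009 0.    0.237]
18.75 [0.6461 0.0796 0.1352] 0.08566733380299335 0.0 [ 0.2 -0.4  0.9]
```

```bash
python3 -m inch '[{"slide":[-3,-4,0],"twist":[0,0,0.05],"fingers":1},{"slide":[-6,-8,0],"twist":[0,0,0.12],"fingers":1},{"slide":[-9,-12,0],"twist":[0,0,0.18],"fingers":1},{"slide":[-12.5,-16,0],"twist":[0,0,0.237],"fingers":1},{"slide":[-16,-20.2,0],"twist":[0,0,0.237],"fingers":1},{"slide":[-18,-22.5,0],"twist":[0,0,0.237],"fingers":1},{"slide":[-18.5,-23.2,0.5],"twist":[0,0,0.237],"fingers":1},{"slide":[-18.5,-23.2,0.5],"twist":[0,0,0.237],"fingers":1},{"slide":[-18.5,-23.2,0.5],"twist":[0,0,0.237],"fingers":1}]'; python3 go.py .4484 -.1439 .0313 1.51
python3 - <<'E'
from rig import camera;import cv2
a=camera('scene')[180:390,150:500].repeat(2,0).repeat(2,1); cv2.imwrite('pics/s6.png',a)
E
```

```text
clock: 19.65
position: [0.4471, -0.1427, 0.1241]
eef_rot: [0.728, 0.685, 0.0, -0.0]
ft_force: [0.5, 0.6, 0.1]
gripper_width: 0.0854
grasp_force: 0.0
slide [-0.12  0.14  9.28] twist [-0.    -0.001 -0.   ]
19.65 [ 0.4471 -0.1427  0.1241] 0.08539233641253702 0.0 [0.5 0.6 0.1]
```

View pics/s6.png

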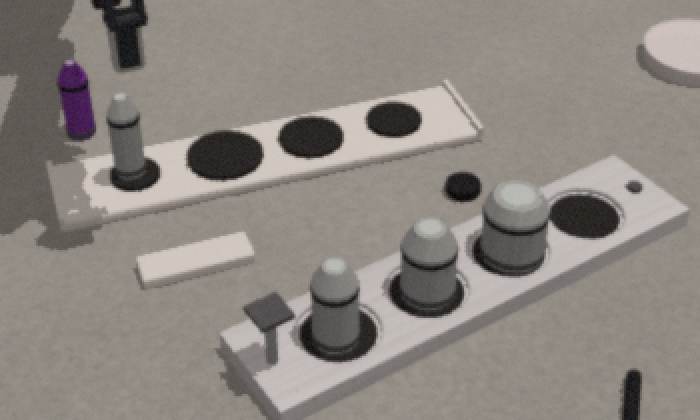

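Three objectives are standing in seats 1–3. The slim one looks slightly off its pad centre, so I check its nose in the first top picture and the purple part's clearance.

Run:
```python
from h import *
im=cv2.imread("pics/top0.png"); g=cv2.cvtColor(im,cv2.COLOR_BGR2GRAY)
roi=g[290:320,415:436]
m=np.uint8(g>150); w=np.zeros_like(m); w[293:317,417:436]=1
for t in (120,135,150):
    m=np.uint8((g>t)&(w>0)); n,l,s,c=cv2.connectedComponentsWithStats(m)
    print(t,[(s[i,4],c[i].round(1).tolist(),ray("top",c[i],.085).round(4).tolist()) for i in range(1,n) if s[i,4]>3 and s[i,4]<250])
h=cv2.cvtColor(im,cv2.COLOR_BGR2HSV); m=cv2.inRange(h,(125,80,20),(160,255,255)); p=np.argwhere(m[350:395,415:460])[:,::-1]+[415,350]
print("purple nearest/extent", ray("top",p,.0).min(0),ray("top",p,.0).max(0), ray("top",p,.07).max(0))
```

```text
120 [(np.int32(125), [431.3, 302.3], [[0.4493, -0.1528]]), (np.int32(47), [426.2, 304.6], [[0.4464, -0.1463]])]
135 [(np.int32(81), [431.3, 296.9], [[0.4561, -0.153]]), (np.int32(39), [426.1, 304.5], [[0.4465, -0.1461]])]
150 [(np.int32(77), [431.4, 296.8], [[0.4562, -0.1531]]), (np.int32(31), [426.4, 304.5], [[0.4464, -0.1465]])]
purple nearest/extent [ 0.34374396 -0.19340675] [ 0.37083051 -0.15848607] [ 0.37556354 -0.1446175 ]
```

```bash
python3 -c "
import cv2;a=cv2.imread('pics/top0.png')[280:395,380:470];cv2.imwrite('pics/c.png',cv2.resize(a,None,fx=5,fy=5,interpolation=0))"
```

```text
(no output)
```

View pics/c.png

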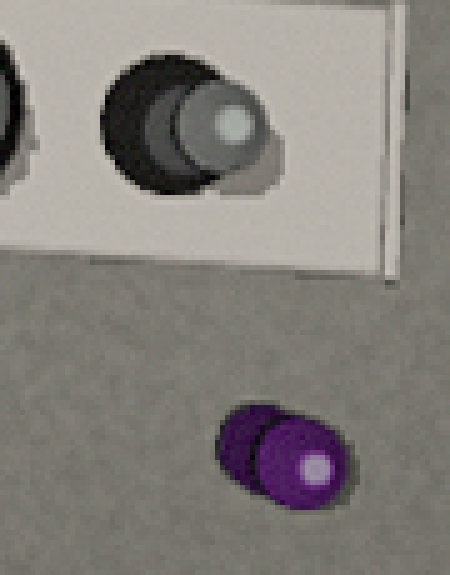

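The crop shows the slim nose at full-image pixel (427,304.8), which puts it at about (0.446,-0.1465), with the purple part 20 mm clear of the finger backs. I shift 3 mm and descend.

```bash
python3 -m inch '[{"slide":[-0.3,0,0],"twist":[0,0,0],"fingers":1},{"slide":[-0.3,0,2],"twist":[0,0,0],"fingers":1},{"slide":[-0.3,0,4.5],"twist":[0,0,0],"fingers":1},{"slide":[-0.3,0,7],"twist":[0,0,0],"fingers":1},{"slide":[-0.3,0,8.5],"twist":[0,0,0],"fingers":1},{"slide":[-0.3,0,9.2],"twist":[0,0,0],"fingers":1},{"slide":[-0.3,0,9.2],"twist":[0,0,0],"fingers":1},{"slide":[-0.3,0,9.2],"twist":[0,0,0],"fingers":1}]'
python3 go.py .447 -.1462 .0313 1.51
```

```text
clock: 20.5
position: [0.4476, -0.1463, 0.0334]
eef_rot: [0.728, 0.685, 0.0, 0.0]
ft_force: [-0.1, -0.2, 1.7]
gripper_width: 0.085
grasp_force: 0.0
slide [ 0.   -0.06  0.21] twist [0.001 0.    0.001]
20.5 [ 0.4476 -0.1463  0.0334] 0.08495895374930965 0.0 [-0.1 -0.2  1.7]
```

```bash
python3 -m inch '[{"slide":[0,-0.1,0.1],"twist":[0,0,0],"fingers":0.2},{"slide":[0,-0.1,0.1],"twist":[0,0,0],"fingers":0.1},{"slide":[0,-0.1,0.1],"twist":[0,0,0],"fingers":0},{"slide":[0,-0.1,0.1],"twist":[0,0,0],"fingers":0},{"slide":[0,-0.1,0.1],"twist":[0,0,0],"fingers":0},{"slide":[0,-0.1,0.1],"twist":[0,0,0],"fingers":0},{"slide":[0,-0.1,0.1],"twist":[0,0,0],"fingers":0},{"slide":[0,-0.1,0.1],"twist":[0,0,0],"fingers":0},{"slide":[0,-0.1,0.1],"twist":[0,0,0],"fingers":0}]';python3 go.py .6306 .1497 .135 1.747
```

```text
clock: 21.4
position: [0.4461, -0.1465, 0.0321]
eef_rot: [0.728, 0.685, 0.0, 0.0]
ft_force: [-1.1, 0.9, 6.8]
gripper_width: 0.0229
grasp_force: 59.0
slide [ 30.69  16.61 -10.29] twist [ 0.001  0.    -0.237]
21.4 [ 0.4461 -0.1465  0.0321] 0.02287615518964639 59.01956129819155 [-1.1  0.9  6.8]
```

```bash
python3 -m inch '[{"slide":[0,0,-2],"twist":[0,0,0],"fingers":0},{"slide":[0,0,-5],"twist":[0,0,0],"fingers":0},{"slide":[0,0,-9],"twist":[0,0,0],"fingers":0},{"slide":[2,1.1,-10.8],"twist":[0,0,-0.02],"fingers":0},{"slide":[5.5,3,-10.8],"twist":[0,0,-0.04],"fingers":0},{"slide":[9.5,5.1,-10.8],"twist":[0,0,-0.08],"fingers":0},{"slide":[13.5,7.3,-10.8],"twist":[0,0,-0.11],"fingers":0},{"slide":[17.5,9.5,-10.8],"twist":[0,0,-0.15],"fingers":0},{"slide":[21.5,11.6,-10.8],"twist":[0,0,-0.18],"fingers":0},{"slide":[25.5,13.8,-10.8],"twist":[0,0,-0.21],"fingers":0}]'
python3 go.py .6306 .1497 .135 1.747
```

```text
clock: 22.4
position: [0.5993, 0.1016, 0.1388]
eef_rot: [0.652, 0.758, -0.0, -0.0]
ft_force: [1.8, -0.8, -1.0]
gripper_width: 0.0227
grasp_force: 58.9
slide [4.29 3.81 0.38] twist [-0.001  0.    -0.026]
22.4 [0.5993 0.1016 0.1388] 0.02267881940130528 58.86545620858669 [ 1.8 -0.8 -1. ]
```

```bash
python3 -m inch '[{"slide":[2.4,2.1,0],"twist":[0,0,-0.026],"fingers":0},{"slide":[4,3.5,0],"twist":[0,0,-0.026],"fingers":0},{"slide":[4.4,3.8,0],"twist":[0,0,-0.026],"fingers":0},{"slide":[4.4,3.8,0],"twist":[0,0,-0.026],"fingers":0},{"slide":[4.4,3.8,0],"twist":[0,0,-0.026],"fingers":0}]'
python3 go.py .6306 .1497 .029 1.747
```

```text
clock: 22.9
position: [0.6295, 0.1481, 0.1391]
eef_rot: [0.643, 0.766, -0.001, -0.0]
ft_force: [-0.3, 0.0, -1.2]
gripper_width: 0.0229
grasp_force: 59.0
slide [ 0.14  0.15 11.01] twist [-0.001  0.    -0.002]
22.9 [0.6295 0.1481 0.1391] 0.022873711996488136 59.01029996573925 [-0.3  0.  -1.2]
```

```bash
python3 -m inch '[{"slide":[0.1,0.1,3],"twist":[0,0,0],"fingers":0},{"slide":[0.1,0.1,6],"twist":[0,0,0],"fingers":0},{"slide":[0.1,0.1,9],"twist":[0,0,0],"fingers":0},{"slide":[0.1,0.1,10.3],"twist":[0,0,0],"fingers":0},{"slide":[0.1,0.1,10.7],"twist":[0,0,0],"fingers":0},{"slide":[0.1,0.1,10.7],"twist":[0,0,0],"fingers":0},{"slide":[0.1,0.1,10.7],"twist":[0,0,0],"fingers":0},{"slide":[0.1,0.1,10.7],"twist":[0,0,0],"fingers":0},{"slide":[0.1,0.1,10.7],"twist":[0,0,0],"fingers":0}]';python3 go.py .6306 .1497 .029 1.747
```

```text
clock: 23.8
position: [0.6319, 0.1503, 0.0341]
eef_rot: [0.643, 0.766, 0.001, 0.001]
ft_force: [-0.3, 0.0, -1.0]
gripper_width: 0.0225
grasp_force: 59.0
slide [-0.04 -0.14  0.51] twist [ 0.002  0.    -0.001]
23.8 [0.6319 0.1503 0.0341] 0.022475910907601857 59.045119509100914 [-0.3  0.  -1. ]
```

```bash
python3 -m inch '[{"slide":[0,-0.1,0.2],"twist":[0,0,0],"fingers":0},{"slide":[0,-0.1,0.3],"twist":[0,0,0],"fingers":0},{"slide":[0,-0.1,0.3],"twist":[0,0,0],"fingers":0},{"slide":[0,-0.1,0.3],"twist":[0,0,0],"fingers":0}]'
python3 -m inch '[{"slide":[0,0,0],"twist":[0,0,0],"fingers":0}]'
```

```text
clock: 24.2
position: [0.6298, 0.15, 0.0294]
eef_rot: [0.643, 0.766, -0.0, -0.0]
ft_force: [0.5, -0.2, -1.2]
gripper_width: 0.0228
grasp_force: 59.0
clock: 24.3
position: [0.6299, 0.15, 0.0296]
eef_rot: [0.643, 0.766, -0.0, -0.0]
ft_force: [0.3, -0.1, -1.1]
gripper_width: 0.0227
grasp_force: 59.0
```

```bash
python3 -m inch '[{"slide":[0,0,0.06],"twist":[0,0,0],"fingers":0},{"slide":[0,0,0.06],"twist":[0,0,0],"fingers":0}]'
```

```text
clock: 24.5
position: [0.6301, 0.15, 0.0292]
eef_rot: [0.643, 0.766, 0.0, 0.0]
ft_force: [-1.2, 0.8, 0.5]
gripper_width: 0.0229
grasp_force: 59.3
```

Contact is just starting, so I release, rise and look.

```bash
python3 -m inch '[{"slide":[0,0,0.02],"twist":[0,0,0],"fingers":0.4},{"slide":[0,0,0],"twist":[0,0,0],"fingers":0.6},{"slide":[0,0,0],"twist":[0,0,0],"fingers":1},{"slide":[0,0,0],"twist":[0,0,0],"fingers":1},{"slide":[0,0,0],"twist":[0,0,0],"fingers":1},{"slide":[0,0,-2],"twist":[0,0,0],"fingers":1},{"slide":[0,0,-5],"twist":[0,0,0],"fingers":1},{"slide":[0,0,-9],"twist":[0,0,0],"fingers":1},{"slide":[0,0,-13],"twist":[0,0,0],"fingers":1},{"slide":[0,0,-15],"twist":[0,0,0],"fingers":1}]'
python3 -m inch '[{"slide":[0,-5,0],"twist":[0,0,0],"fingers":1},{"slide":[0,-10,0],"twist":[0,0,0],"fingers":1},{"slide":[0,-15,0],"twist":[0,0,0],"fingers":1},{"slide":[0,-20,0],"twist":[0,0,0],"fingers":1},{"slide":[0,-20,0],"twist":[0,0,0],"fingers":1},{"slide":[0,-20,0],"twist":[0,0,0],"fingers":1}]'
python3 -c "
from rig import camera;import cv2,numpy as np
a=camera('scene')[240:390,250:510];b=camera('top')[100:250,150:410];cv2.imwrite('pics/e.png',np.vstack([a,b]).repeat(2,0).repeat(2,1))"
```

```text
clock: 25.5
position: [0.6318, 0.1503, 0.184]
eef_rot: [0.643, 0.766, 0.002, 0.002]
ft_force: [0.6, -0.2, -0.2]
gripper_width: 0.0858
grasp_force: 0.0
clock: 26.1
position: [0.4322, 0.1151, 0.1794]
eef_rot: [0.643, 0.766, 0.001, 0.001]
ft_force: [0.9, 0.6, 0.4]
gripper_width: 0.0852
grasp_force: 0.0
```

View pics/e.png

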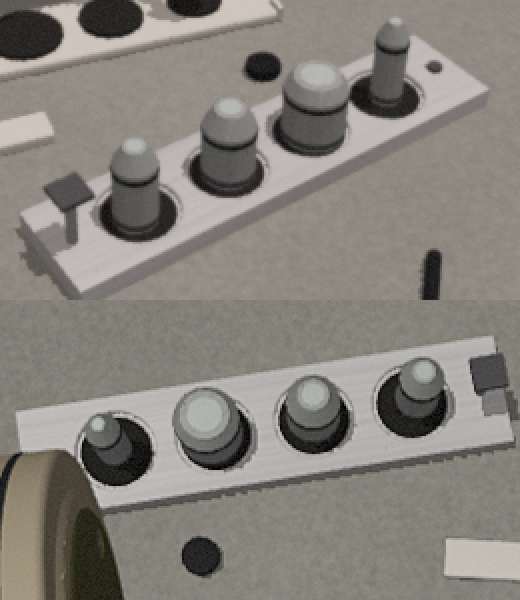

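All four stand upright in their seats: narrow by the post, then medium, wide and slim. The arm is clear, so I hand in.

```bash
python3 -c "
from rig import job;print(job.close_job())"
```

```text
the job is handed in; nothing more can be done
None
```

I handed the job in at about 26 s on the robot's clock, with all four objectives standing nose up and released in the rack (narrow, medium, wide, slim from the post outward), as the last scene and top pictures show.

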